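# Check the height of a louvred bar on the sloped gauge

### The arm

A 6-joint arm with a two-finger parallel gripper is mounted at the origin on the work surface. World frame = base frame: x ahead of the robot, y to its left, z up, the work surface at z = 0. Lengths are in m, angles in rad, forces in N, time in s.
With the tool pointing down it reaches from about 0.35 to 0.775 m from the base axis. Payload 7.3 kg.
Tool frame: the origin (TCP) lies on the mounting face of the last link; the fingertips stand 178 mm ahead of it and the grasp point (between the pads) lies 159 mm ahead of it (robot.tcp_to_tips is the distance from the TCP to the fingertips, in m); z points along the fingers, y is the direction in which the jaws open and shut (so a half turn about z gives the same grasp; the last joint's range is limited). The gripper opens to 92 mm and grips with 3 to 60 N. Pads are 19 mm wide; open, the fingers measure 130 mm over their backs; the gripper's body (75 mm by 190 mm) begins 47 mm behind the grasp point.
Start: joints at [-1.398, 0.342, 1.524, -0, 1.275, -0.146], TCP at [0.165, -0.499, 0.405] pointing down, gripper open.
Joint ranges: [-2.53, 2.53], [-0.77, 2.02], [0.04, 2.7], [-1, 4.14], [0.28, 2.66], [-3.11, 3.11]. Speed limits (rad/s): [2.57, 2.57, 3.14, 3.14, 3.14, 3.14].

### API

Orientations are given as [roll, pitch, yaw] about the fixed x, y, z axes, in that order (R = Rz(yaw) Ry(pitch) Rx(roll)).
In Python, from cell import robot, viewer gives the robot as it stands.
- The arm moves only by the shell command python3 -m creep 'ROWS' [OPENING] [FORCE]. ROWS is JSON, a list that holds one entry, the list of rows, each a list of 6 numbers: the shift along the world's x, y, z in mm, then the turn, a rotation vector about the world's x, y, z in degrees. A call has 1 to 5 rows; each row shifts and turns the pose as measured when the row begins; what a row does not reach is not made up. A row lasts 1/12 s, in which the tool goes at most 41.7 mm and 7.16 degrees, less where a joint would pass 70% of its speed; a pose out of reach is approached as far as the arm can. A call with a gripper value outside its range is refused whole. OPENING is the closure, from -1 (fully open) to 1 (shut), set as the call begins (- or left out, the last holds). The fingers move at their own pace and stop on an object; FORCE is the grip in N (left out, the last holds). Time passes only in rows, so rows that do not move let the fingers close. It gives the time, the measured TCP pose, the force and the opening at its end, in the units of the state.
- robot.observe(): the state, without advancing time (a new reading comes with each control period).
- viewer.read_camera(name): name is "side" or "top"; returns the picture (384x512x3 uint8, blue, green, red); there is no depth.
- viewer.camera_model(name): a dict with "fx", "fy", "cx", "cy" (pixels), "k1" (the pictures are not rectified: a ray, as slopes to the right and down, at radius r is drawn at 1 + k1 r^2 times it, then the intrinsics apply), "pose" (4x4, takes a point from camera to world coordinates). Camera axes: x right, y up, looking along -z (the intrinsics and any distortion apply to the point x, -y, -z); pixel columns grow to the right and rows downward; lengths in m; the calibration is good to about 2 mm. A picture is of the moment at which its call begins. camera_model takes no time and is no camera call.
- robot.hand_in(): hands the job in, once; it reports no verdict.
The state is a dict: "time": time; "qpos": joint angles; "qvel": joint speeds; "joint_efforts": joint torques, N m; "tool_pos": TCP position; "tool_rot": TCP orientation; "contact_force": force on the tool from outside, world axes, zero at the start; "torque": the same for the moment, N m; "opening": finger opening in m.
Only numpy, scipy, OpenCV 4.12 (cv2) and the standard library are available. Lean on these libraries where they do the work, as an engineer would, in place of code of your own. Each camera call takes 0.05 s, during which the arm holds its last target. There are 200 camera calls.

### The job

Pick up the louvred bar from the bench, lay it under the raised gauge foot on the sloped nest, flat, centred along it and against its lower ledge, and let go. Then gently push the gauge's thumb pad down its slide until the foot bears on the bar and its spring gives a few millimetres, hold it there for about a second so the height can be read, and let the foot spring all the way back up, with the bar still lying in its place. Leave everything else where it is.

Things in the scene. Friction and masses are not known exactly. Their poses are not given: they have to be found in the camera images.
- louvre_bar: The part to check: white plastic bar with a row of dark louvre slots along its sides and across its flat top, 42 (x) x 190 (y, long) x 50 mm high (z), about 0.16 kg, same either way round. Origin: centre of its underside. Two other white bars lie beside it and the three change places; only this one has slots and a square section.
- nest: Sloped nest of the fixed gauge station: dark steel plate 110 (x) x 260 (y) mm, sloping down to the robot at 30 degrees. Origin: centre of its upper face; x up the slope, z square to it. A ledge 12 mm high runs along the low edge, inner face at x = -37 mm: a bar against it has its centre at x = -16, y = 0. The gauge column stands at x = 30 to 56, y = 45 to 95 mm, 140 mm high.
- gauge (a joint): Sprung slide of the gauge, in m: 0 with the foot fully raised (held there by about 2 N), grows as the foot goes down square to the nest; travel 0.075. At 0.050 (about 4 N) the foot meets the top of a bar in the nest. From there the foot, itself sprung on its stem, gives up to 10 mm (1 to 6 N more): about 0.055 is a firm, gentle reading.
- foot: The gauge's foot: steel disc 30 mm across. Origin: centre of its underside; z square to the nest. Raised, it hangs 100 mm above the nest face at nest x = -16, y = 70 mm, over one end of the bar's place, so the bar must be slid in below it. A 24 mm wide arm, 23 to 45 mm above the foot's underside, joins it to the column; a dial sits beside the column.
- thumb_pad (a point): Centre of the top of the gauge's black round thumb pad, 38 mm across, straight above the foot (68 mm above the foot's underside, along the nest's z). Push here, along the nest's -z, to lower the foot.
- arched_bar: Bystander: white bar 42 x 190 mm with an arched top, 42 mm high, no slots. Origin: centre of its underside, long along its y.
- flat_strip: Bystander: flat white strip 42 x 190 x 16 mm. Origin: centre of its underside, long along its y.
- tin: Bystander: paint tin, 76 mm across, 85 mm high. Origin: centre of its underside.
- bottle: Bystander: white bottle, 52 mm across, 150 mm high. Origin: centre of its underside.
- tape: Bystander: cardboard ring 80 mm across, 24 mm high. Origin: centre of its underside.
- driver: Bystander: screwdriver lying on the bench.
- shim: Bystander: wooden block 60 x 110 x 20 mm. Origin: centre of its underside.
Mind the look-alikes: they are no part of the job. What is shaped like the louvre_bar but yellow is not meant.

How it is judged:
On the way, in this order (a step that is already met when the one before it is completed fails the run):
1. the louvred bar lies flat in the nest against its lower ledge, centred, let go, with the foot still up (z of louvre_bar in the frame of nest between -0.003 and 0.003 m and x of louvre_bar in the frame of nest between -0.02 and -0.008 m and y of louvre_bar in the frame of nest between -0.015 and 0.015 m and angle between the z axis of louvre_bar and the z axis of nest, either way round below 0.06 rad and angle between the y axis of louvre_bar and the y axis of nest, either way round below 0.1 rad and value of joint gauge below 0.006 m and contact force between the fingers and louvre_bar below 0.1 N and linear speed of louvre_bar below 0.02 m/s), for 0.2 s.
2. the foot is pushed down onto the bar lying in the nest, and held there (0.8 s) (z of louvre_bar in the frame of nest between -0.003 and 0.003 m and x of louvre_bar in the frame of nest between -0.02 and -0.008 m and y of louvre_bar in the frame of nest between -0.015 and 0.015 m and angle between the z axis of louvre_bar and the z axis of nest, either way round below 0.06 rad and angle between the y axis of louvre_bar and the y axis of nest, either way round below 0.1 rad and value of joint gauge between 0.048 and 0.0615 m and contact force between foot and louvre_bar above 0.5 N), for 0.8 s.
At the end, for the whole second after the job is handed in: The louvred bar lies at rest in the nest: flat (within 0.06 rad and 3 mm), between 4 mm lower and 8 mm higher on the slope than touching the ledge, within 15 mm of centred and 0.10 rad of parallel; the gauge's foot is back up (joint under 4 mm) (z of louvre_bar in the frame of nest between -0.003 and 0.003 m and x of louvre_bar in the frame of nest between -0.02 and -0.008 m and y of louvre_bar in the frame of nest between -0.015 and 0.015 m and angle between the z axis of louvre_bar and the z axis of nest, either way round below 0.06 rad and angle between the y axis of louvre_bar and the y axis of nest, either way round below 0.1 rad and value of joint gauge below 0.004 m and linear speed of louvre_bar below 0.01 m/s).
It fails at once if the foot is rammed onto the bar (over 40 N) (contact force between foot and louvre_bar above 40 N).
It fails at once if a bystander is moved more than 25 mm (distance of any of arched_bar, flat_strip, tin, bottle, tape, driver, shim from where it was at the start of the episode above 0.025 m).
It also fails if it takes over 56 s, if anything falls off the work surface, if the arm or the gripper's body presses on something with over 40 N, if the wrist force passes 120 N, or if a joint passes its speed limit or range.

## Working session

There is one attempt and no reset: what is moved stays moved. The work goes in short steps, Python scripts to look and compute and a shell command to move; the robot and the scene stay as the last step left them, time stands still between calls to the robot, and variables do not carry over. Pictures are saved under pics/ and viewed, about 8 in all and at most 12, crops included, and the job is handed in when it is done.

```bash
ls; mkdir -p pics; python3 - <<'E'
from cell import robot, viewer
import cv2
for n in("top","side"):
    cv2.imwrite(f"pics/{n}0.png",viewer.read_camera(n)); m=viewer.camera_model(n); print(n,m)
print(robot.observe())
E
```

```text
pics
top {'fx': 387.4156784280698, 'fy': 387.4156784280698, 'cx': 252.09352058005976, 'cy': 189.3716342227814, 'k1': -0.09185908624234368, 'pose': array([[-0.00162977,  0.99845122, -0.05561032,  0.41776814],
       [-0.99974277, -0.00288483, -0.02249606, -0.02573046],
       [-0.02262165,  0.05555936,  0.99819909,  1.35897253],
       [ 0.        ,  0.        ,  0.        ,  1.        ]])}
side {'fx': 379.8287100190706, 'fy': 379.8287100190706, 'cx': 254.50483846740363, 'cy': 191.2348206171508, 'k1': 0.01222125849581719, 'pose': array([[-0.97311716,  0.13368596, -0.18753947,  0.28911703],
       [-0.22964479, -0.62509615,  0.74600139,  0.82376493],
       [-0.01750029,  0.76901422,  0.63899208,  0.86613   ],
       [ 0.        ,  0.        ,  0.        ,  1.        ]])}
{'time': 0.1, 'qpos': array([-1.39800776e+00,  3.42637812e-01,  1.52489854e+00,  2.26919249e-05,
        1.27540246e+00, -1.46029449e-01]), 'qvel': array([ 0.00165558, -0.00270332, -0.00068771,  0.00035472,  0.00022771,
       -0.00011257]), 'joint_efforts': array([ 1.54604379e-03, -4.32004488e+01, -2.44694155e+01,  7.18600536e-02,
        5.26015169e-02, -5.27186035e-05]), 'tool_pos': array([ 0.1645475 , -0.49842484,  0.40413022]), 'tool_rot': array([-3.14026397e+00, -2.17350938e-04,  3.18811248e-01]), 'contact_force': array([-0.73092932,  0.96321027, -0.52534677]), 'torque': array([ 0.01506012,  0.03724827, -0.0226276 ]), 'opening': 0.09182656650717645}
```

View pics/top0.png

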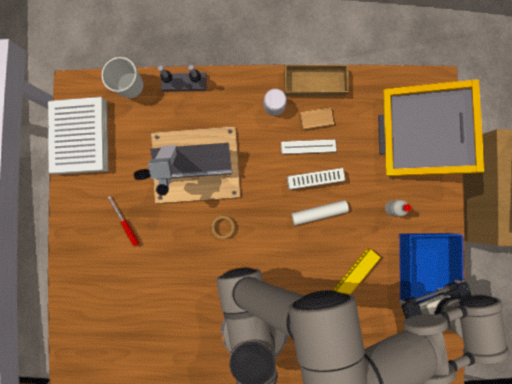

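View pics/side0.png

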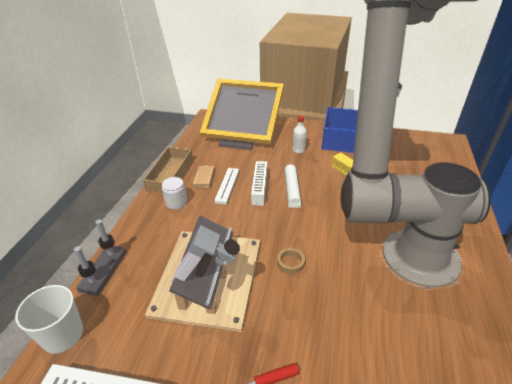

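The top view shows the slotted bar in the middle at about px (317,179), with the plain strip above it, the arched bar below it and the gauge station at about (195,162). In the side view the nest is at about (205,262) and the thumb pad at about (232,247). I'll zoom in on both.

```bash
cat > h.py <<'E'
import numpy as np, cv2
from cell import robot, viewer
from scipy.spatial.transform import Rotation as R
M={n:viewer.camera_model(n) for n in("top","side")}
def proj(n,P):
    m=M[n];T=np.linalg.inv(m["pose"]);p=np.atleast_2d(P)@T[:3,:3].T+T[:3,3]
    s=np.c_[p[:,0],-p[:,1]]/-p[:,2:];s=s*(1+m["k1"]*(s**2).sum(1,keepdims=True))
    return s*[m["fx"],m["fy"]]+[m["cx"],m["cy"]]
def ray(n,uv):
    m=M[n];K=np.array([[m["fx"],0,m["cx"]],[0,m["fy"],m["cy"]],[0,0,1]])
    s=cv2.undistortPoints(np.array(uv,float).reshape(-1,1,2),K,np.array([m["k1"],0,0,0.]))[:,0]
    d=np.c_[s[:,0],-s[:,1],-np.ones(len(s))]@m["pose"][:3,:3].T
    return m["pose"][:3,3],d
def atz(n,uv,z):
    o,d=ray(n,uv);return o+d*((z-o[2])/d[:,2:])
E
python3 - <<'E'
import cv2,numpy as np
t=cv2.imread("pics/top0.png")[120:215,130:250];s=cv2.imread("pics/side0.png")[205:330,145:265]
b=cv2.imread("pics/top0.png")[130:230,270:360]
a=cv2.resize(t,None,fx=4,fy=4,interpolation=2);cv2.imwrite("pics/a.png",np.vstack([a]))
c=cv2.resize(s,(480,500),interpolation=2);d=cv2.resize(b,None,fx=3.2,fy=3.2,interpolation=2)
o=np.zeros((500,800,3),np.uint8);o[:,:480]=c;o[:320,490:490+288]=d;cv2.imwrite("pics/b.png",o)
E
```

```text
(no output)
```

View pics/a.png

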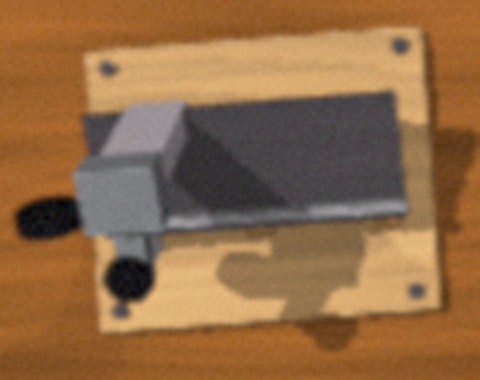

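View pics/b.png

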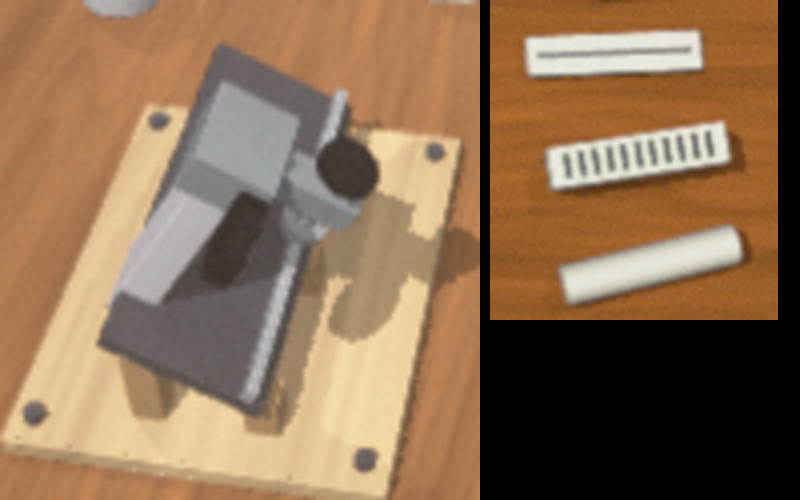

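The zooms show nest corners at crop px (83,115), (393,93) and (407,215) in the top view and (222,44) and (100,345) in the side view. The pad is at (130,279) top and (347,168) side, and the louvre bar's ends are clear. Next I'll fit the nest pose and measure the bar.

```bash
cat > nest.py <<'E'
from h import *
from scipy.optimize import least_squares
T=lambda u,v:(130+u/4,120+v/4); S=lambda u,v:(145+u/4,205+v/4)
obs=[("top",T(83,115),(55,130,0)),("top",T(393,93),(55,-130,0)),("top",T(130,279),(-16,70,168)),
("side",S(347,168),(-16,70,168)),("side",S(222,44),(55,-130,0)),("side",S(100,345),(55,130,0))]
def pose(p):
    return R.from_euler("xyz",[0,-np.pi/6,p[3]]),np.array(p[:3])
def res(p):
    r,t=pose(p);return np.concatenate([(proj(n,r.apply(np.array(x)/1e3)+t)[0]-uv) for n,uv,x in obs])
s=least_squares(res,[.55,.1,.1,0],loss="soft_l1")
r,t=pose(s.x)
if __name__=="__main__":
    print("nest",s.x.round(4),"yawdeg",np.degrees(s.x[3]));print(res(s.x).reshape(-1,2).round(2))
    for x in [(-16,70,168),(-16,0,0),(-16,70,100),(-16,0,50)]: print(x,(r.apply(np.array(x)/1e3)+t).round(4))
E
python3 nest.py
python3 - <<'E'
from h import *
# bar fit: mask in top
im=cv2.imread("pics/top0.png");
B=lambda u,v:(270+(u-490)/3.2,130+v/3.2)
from scipy.optimize import least_squares
# top-face corners (crop): UL, UR, LR, LL
px=np.array([B(547,149),B(724,122),B(730,160),B(552,189)])
c=atz("top",px,.05);print(c.round(4),c.mean(0))
print(np.linalg.norm(c[0]-c[1]),np.linalg.norm(c[1]-c[2]), np.degrees(np.arctan2(*(c[0]-c[1])[:2])))
g=cv2.inRange(im[150:205,280:355],(150,150,150),(255,255,255));
n,l,st,ce=cv2.connectedComponentsWithStats(cv2.morphologyEx(g,cv2.MORPH_CLOSE,np.ones((5,5))))
for i in range(1,n):
    if st[i][4]>150:
        p=np.argwhere(l==i)[:,::-1].astype(np.float32);q=cv2.boxPoints(cv2.minAreaRect(p))+[280,150];w=atz("top",q,.05)
        print(st[i],w.mean(0).round(4),np.linalg.norm(w[0]-w[1]),np.linalg.norm(w[1]-w[2]),[np.degrees(np.arctan2(*(w[k]-w[k+1])[:2])).round(2) for k in(0,1)])
print(proj("side",np.r_[[c.mean(0)]]))
E
```

```text
nest [0.585  0.2058 0.0772 0.0638] yawdeg 3.6574544315280857
[[-0.31 -0.33]
 [ 0.39 -0.51]
 [-0.48 -0.58]
 [ 0.88  0.64]
 [-0.15  0.3 ]
 [ 0.45 -0.89]]
(-16, 70, 168) [0.4829 0.2694 0.2146]
(-16, 0, 0) [0.5712 0.2049 0.0692]
(-16, 70, 100) [0.5168 0.2716 0.1558]
(-16, 0, 50) [0.5462 0.2033 0.1125]
[[ 0.5338 -0.1173  0.05  ]
 [ 0.5621 -0.3055  0.05  ]
 [ 0.5216 -0.3112  0.05  ]
 [ 0.4914 -0.1223  0.05  ]] [ 0.52720346 -0.21409271  0.05      ]
0.19031917980015228 0.04086156562340069 -8.538930180327291
[  8  18  57  21 695] [ 0.5285 -0.212   0.05  ] 0.19030920408197946 0.04217193525004751 [np.float64(-8.71), np.float64(82.07)]
[[260.43737365 176.22318635]]
```

Both fits hold: residuals are under 1 px, and the bar comes out at (0.528,-0.213) with yaw 8.6°. I'll grip it 40 mm off centre at its -y end, so the hand stays clear of the gauge. First I move above it and turn.

```bash
python3 -m creep '[[[28,19,0,0,0,6.2],[28,19,0,0,0,6.2],[28,19,0,0,0,6.2],[28,19,-5,0,0,6.2],[28,19,-5,0,0,6.2]]]' -0.5 40
python3 -m creep '[[[28,19,-8,0,0,6.2],[28,19,-8,0,0,6.2],[28,19,-8,0,0,6.2],[28,19,-8,0,0,6.2],[28,19,-8,0,0,6.2]]]'
cat > to.py <<'E'
# shift (mm) and turn (deg) from current pose to a grasp-point target
import sys; from h import *
def to(g,Rt,label=""):
    o=robot.observe();Rc=R.from_euler("xyz",o["tool_rot"])
    tcp=np.array(g)-Rt.apply([0,0,.159])
    print(label,"shift",((tcp-o["tool_pos"])*1e3).round(1),"turn",(Rt*Rc.inv()).as_rotvec(degrees=True).round(2),"t",round(o["time"],2),"F",o["contact_force"].round(1),"open",round(o["opening"],4))
def bench(yaw): # tool down, jaws across bar x at yaw deg
    return R.from_euler("xyz",[180,0,yaw+90],degrees=True)
E
python3 -c "
from to import *
to([.534,-.252,.038],bench(8.6))"
```

```text
time: 0.52
tool_pos: [0.3038, -0.4034, 0.3924]
tool_rot: [-3.139, 0.002, 0.869]
contact_force: [0.5, -0.8, 0.1]
opening: 0.0696
time: 0.93
tool_pos: [0.4495, -0.3022, 0.3503]
tool_rot: [-3.138, 0.001, 1.437]
contact_force: [0.4, -1.1, 0.4]
opening: 0.0687
 shift [  84.5   50.2 -153.3] turn [ 0.08 -0.18 16.26] t 0.93 F [ 0.4 -1.1  0.4] open 0.0687
```

```bash
python3 -m creep '[[[28,17,-10,0,0,5.5],[28,17,-20,0,0,5.5],[28,16,-25,0,0,5.5],[0,0,-20,0,0,0],[0,0,0,0,0,0]]]'
python3 - <<'E'
from to import *
to([.534,-.252,.038],bench(8.6))
im=viewer.read_camera("side");cv2.imwrite("pics/c.png",cv2.resize(im[80:280,170:370],None,fx=3,fy=3,interpolation=2))
E
```

```text
time: 1.35
tool_pos: [0.5414, -0.2433, 0.2696]
tool_rot: [-3.138, -0.001, 1.754]
contact_force: [-1.4, 0.1, 0.3]
opening: 0.0691
 shift [ -7.4  -8.7 -72.6] turn [-0.03 -0.19 -1.88] t 1.35 F [-1.4  0.1  0.3] open 0.0691
```

View pics/c.png

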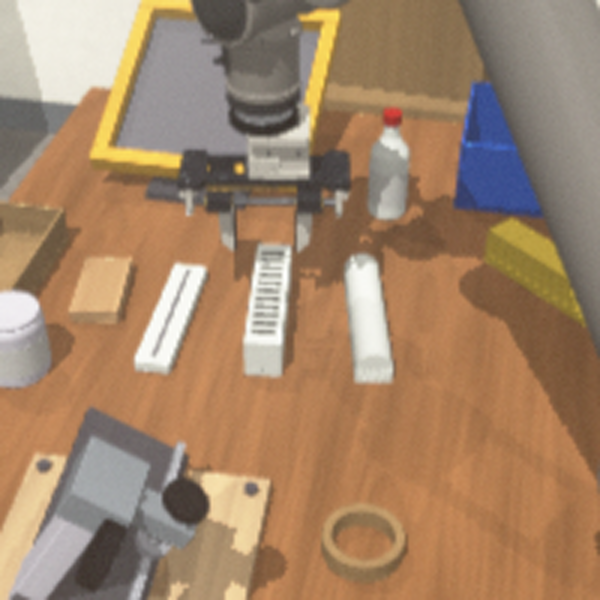

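The fingers at (228,235) and (303,235) straddle the slotted bar's far end at (270,255), and the neighbouring bars are well clear. I'll correct, descend and close.

```bash
python3 -m creep '[[[-7,-9,-10,0,0,-1.9],[0,0,-25,0,0,0],[0,0,-20,0,0,0],[0,0,-10,0,0,0],[0,0,0,0,0,0]]]'
python3 -c "
from to import *
to([.534,-.252,.038],bench(8.6))"
```

```text
time: 1.82
tool_pos: [0.5338, -0.2563, 0.2114]
tool_rot: [3.137, 0.006, 1.712]
contact_force: [-0.1, -0.2, -0.5]
opening: 0.0688
 shift [  0.2   4.3 -14.4] turn [0.31 0.34 0.5 ] t 1.82 F [-0.1 -0.2 -0.5] open 0.0688
```

```bash
python3 -m creep '[[[0,4,-14,0.3,0.3,0.5],[0,0,0,0,0,0],[0,0,0,0,0,0]]]'
python3 -c "
from to import *
to([.534,-.252,.038],bench(8.6))"
python3 -m creep '[[[0,0,0,0,0,0],[0,0,0,0,0,0],[0,0,0,0,0,0],[0,0,0,0,0,0],[0,0,0,0,0,0]]]' 1 40
python3 -m creep '[[[0,0,0,0,0,0],[0,0,0,0,0,0]]]'
python3 -c "
from to import *
to([.534,-.252,.038],bench(8.6))"
```

```text
time: 2.07
tool_pos: [0.534, -0.2537, 0.1997]
tool_rot: [3.138, 0.003, 1.719]
contact_force: [-0.3, 0.1, 0.7]
opening: 0.0691
 shift [ 0.   1.7 -2.7] turn [0.12 0.22 0.09] t 2.07 F [-0.3  0.1  0.7] open 0.0691
time: 2.48
tool_pos: [0.5349, -0.2539, 0.2027]
tool_rot: [3.134, 0.006, 1.72]
contact_force: [0.7, -0.1, -1.3]
opening: 0.0424
time: 2.65
tool_pos: [0.5349, -0.2539, 0.2027]
tool_rot: [3.134, 0.006, 1.72]
contact_force: [0.1, -0.3, -2.0]
opening: 0.0412
 shift [-0.9  1.9 -5.7] turn [0.27 0.46 0.06] t 2.65 F [ 0.1 -0.3 -2. ] open 0.0412
```

```bash
python3 -m creep '[[[0,0,8,0,0,0],[0,0,15,0,0,0],[0,0,30,0,0,0],[0,0,30,0,0,0],[0,0,20,0,0,0]]]'
cat >> to.py <<'E'
import nest
Rn=nest.r*R.from_matrix(np.array([[0,1,0],[1,0,0],[0,0,-1.]]))
def nst(b,g=(0,-41,43.7),label="",turn=None): # bar centre b (nest, mm), grasp in bar g
    to(nest.r.apply((np.array(b)+g)/1e3)+nest.t,Rn,label)
def where(g=(0,-41,43.7)): # bar estimate in nest from the hand
    o=robot.observe();Rc=R.from_euler("xyz",o["tool_rot"])
    p=nest.r.inv().apply(o["tool_pos"]+Rc.apply([0,0,.159])-nest.t)*1e3
    dR=(nest.r.inv()*Rc*R.from_matrix(np.array([[0,1,0],[1,0,0],[0,0,-1.]]).T))
    print("grasp in nest",p.round(1),"bar",(p-dR.apply(g)).round(1),"tilt",dR.as_rotvec(degrees=True).round(2),"Fnest",nest.r.inv().apply(o["contact_force"]).round(1))
E
python3 -c "
from to import *
nst((-13,-110,25),label='pre'); nst((-13,0,20),label='in');where()"
```

```text
time: 3.07
tool_pos: [0.5325, -0.2524, 0.3041]
tool_rot: [-3.137, -0.004, 1.72]
contact_force: [1.1, -0.8, -1.5]
opening: 0.042
pre shift [-62.7 299.6 -36.3] turn [  2.98 -30.15  -4.84] t 3.07 F [ 1.1 -0.8 -1.5] open 0.042
in shift [-67.2 409.5 -40.6] turn [  2.98 -30.15  -4.84] t 3.07 F [ 1.1 -0.8 -1.5] open 0.042
grasp in nest [ -37.5 -453.3  100.1] bar [ -62.4 -412.3   64.3] tilt [ 1.51 30.27  4.72] Fnest [ 0.1 -0.8 -1.9]
```

```bash
python3 -m creep '[[[-5,30,0,0.4,-3.8,-0.6],[-8,30,0,0.4,-3.8,-0.6],[-8,30,0,0.4,-3.8,-0.6],[-8,30,0,0.4,-3.8,-0.6],[-8,30,0,0.4,-3.8,-0.6]]]'
python3 -m creep '[[[-8,30,0,0.4,-3.8,-0.6],[-8,30,0,0.3,-3.8,-0.6],[-8,30,0,0.3,-3,-0.6],[0,15,0,0,0,0],[0,0,0,0,0,0]]]'
python3 -c "
from to import *
nst((-13,-110,25),label='pre'); where()"
```

```text
time: 3.48
tool_pos: [0.4957, -0.1037, 0.3132]
tool_rot: [2.789, 0.011, 1.656]
contact_force: [0.8, 1.5, -2.5]
opening: 0.0417
time: 3.9
tool_pos: [0.465, 0.0103, 0.315]
tool_rot: [2.594, 0.003, 1.625]
contact_force: [0.2, 0.6, -1.4]
opening: 0.0421
pre shift [  4.8  36.9 -47.2] turn [0.07 1.36 0.55] t 3.9 F [ 0.2  0.6 -1.4] open 0.0421
grasp in nest [   8.2 -188.7  113.2] bar [   9.5 -148.    69.2] tilt [-0.41 -1.35 -0.39] Fnest [-0.5  0.5 -1.4]
```

```bash
python3 -m creep '[[[2,12,-16,0,0.7,0.3],[2,12,-16,0,0.7,0.2],[0,10,-12,0,0,0],[0,0,0,0,0,0]]]'
python3 - <<'E'
from to import *
nst((-13,-110,25),label='pre'); nst((-13,0,15),label='in'); where()
im=viewer.read_camera("side");im2=viewer.read_camera("top")
cv2.imwrite("pics/d.png",np.hstack([cv2.resize(im[160:340,130:300],None,fx=2.4,fy=2.4,interpolation=2),cv2.resize(im2[90:270,130:270],None,fx=2.4,fy=2.4,interpolation=2)]))
E
```

```text
time: 4.23
tool_pos: [0.4721, 0.044, 0.2785]
tool_rot: [2.626, -0.0, 1.64]
contact_force: [-1.4, 0.1, -2.1]
opening: 0.0417
pre shift [ -2.3   3.2 -10.7] turn [ 0.03 -0.47 -0.28] t 4.23 F [-1.4  0.1 -2.1] open 0.0417
in shift [ -4.4 113.3 -19.3] turn [ 0.03 -0.47 -0.28] t 4.23 F [-1.4  0.1 -2.1] open 0.0417
grasp in nest [  -7.2 -153.9   76.9] bar [  -7.7 -112.8   33.3] tilt [0.14 0.48 0.24] Fnest [-2.2  0.2 -1.1]
```

View pics/d.png

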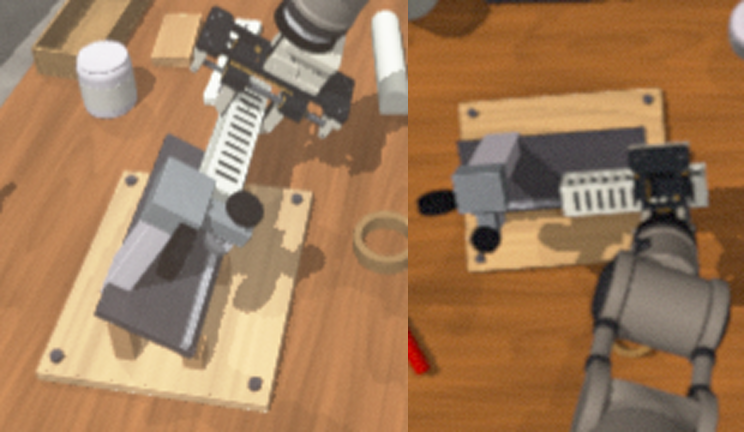

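The bar is gripped squarely and lined up with the nest. In the top half its leading end at (562,195) is short of the pad at (486,238). I'll slide it in under the foot.

```bash
python3 -m creep '[[[-2,15,-8,0,-0.4,-0.3],[-2,22,-5,0,0,0],[0,22,0,0,0,0],[0,16,0,0,0,0],[0,0,0,0,0,0]]]'
python3 -c "
from to import *
nst((-13,0,15),label='in'); where()"
```

```text
time: 4.75
tool_pos: [0.4756, 0.1139, 0.2807]
tool_rot: [2.627, -0.001, 1.626]
contact_force: [-0.1, 0.1, -1.8]
opening: 0.0414
in shift [ -7.8  43.4 -21.5] turn [-0.   -0.5   0.52] t 4.75 F [-0.1  0.1 -1.8] open 0.0414
grasp in nest [  0.7 -85.4  74.8] bar [  0.7 -44.6  31. ] tilt [-0.23  0.5  -0.47] Fnest [-0.9  0.1 -1.5]
```

```bash
python3 -m creep '[[[-6,6,-18,0,-0.5,0.5],[-4,12,-8,0,0,0],[0,12,0,0,0,0],[0,8,0,0,0,0],[0,0,0,0,0,0]]]'
python3 - <<'E'
from to import *
nst((-13,0,10),label='in'); where()
im=viewer.read_camera("side");im2=viewer.read_camera("top")
cv2.imwrite("pics/e.png",np.hstack([cv2.resize(im[200:340,160:270],None,fx=4,fy=4,interpolation=2),cv2.resize(im2[120:260,150:240],None,fx=4,fy=4,interpolation=2)]))
E
```

```text
time: 5.17
tool_pos: [0.4748, 0.1507, 0.272]
tool_rot: [2.635, 0.004, 1.629]
contact_force: [0.2, 0.5, -2.2]
opening: 0.0416
in shift [ -4.5   6.7 -17.1] turn [ 0.31 -0.98  0.31] t 5.17 F [ 0.2  0.5 -2.2] open 0.0416
grasp in nest [ -3.7 -49.   66.5] bar [-4.3 -8.3 22.5] tilt [-0.37  1.   -0.14] Fnest [-0.9  0.5 -2. ]
```

View pics/e.png

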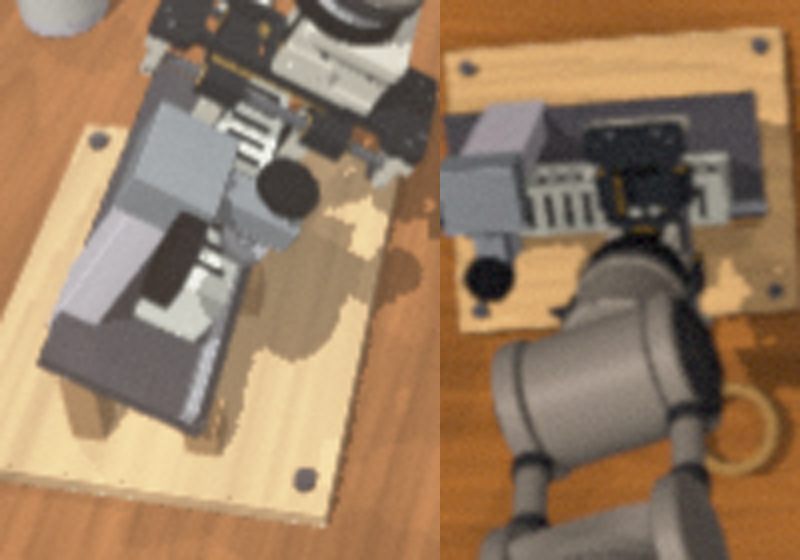

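The bar is now under the foot: its near end shows at (180,320) in the side half and its far end at (727,190) in the top half. I'll check the hand estimate against those pixels.

```bash
python3 - <<'E'
from to import *
b=np.array([-4.3,-8.3,22.5])
for n,o,off in(("top",(440,150,120),[(21,-95,50),(-21,-95,50)]),("side",(0,160,200),[(-21,95,50),(-21,95,0),(21,95,50)])):
    for q in off:
        p=proj(n,nest.r.apply((b+q)/1e3)+nest.t)[0];print(n,q,((p-o[1:])*4+[o[0],0]).round(0))
E
```

```text
top (21, -95, 50) [722. 171.]
top (-21, -95, 50) [727. 219.]
side (-21, 95, 50) [228. 302.]
side (-21, 95, 0) [195. 340.]
side (21, 95, 50) [166. 272.]
```

The pixels agree within about 3 mm. Now I'll lower the bar gently.

```bash
python3 -m creep '[[[-3,7,-9,0.3,-0.9,0.3],[-2,0,-8,0,0,0],[0,0,-4,0,0,0],[0,0,0,0,0,0]]]'
python3 -c "
from to import *
nst((-13,0,2),label='in'); where()"
```

```text
time: 5.6
tool_pos: [0.4765, 0.1574, 0.2629]
tool_rot: [2.637, 0.006, 1.627]
contact_force: [-0.5, 0.6, -2.0]
opening: 0.0417
in shift [ -2.3   0.3 -15. ] turn [ 0.41 -1.06  0.46] t 5.6 F [-0.5  0.6 -2. ] open 0.0417
grasp in nest [ -6.5 -42.9  57.6] bar [-7.2 -2.3 13.5] tilt [-0.52  1.08 -0.23] Fnest [-1.4  0.6 -1.4]
```

```bash
python3 -m creep '[[[-2,0,-7,0.4,-1.5,0.4],[-1,0,-6,0,-0.5,0],[0,0,-3,0,0,0]]]'
python3 -c "
from to import *
nst((-13,0,2),label='in'); where()"
```

```text
time: 5.85
tool_pos: [0.4832, 0.1626, 0.2639]
tool_rot: [2.625, 0.009, 1.628]
contact_force: [-0.5, 0.3, -2.1]
opening: 0.0417
in shift [ -9.  -5. -16.] turn [ 0.54 -0.34  0.41] t 5.85 F [-0.5  0.3 -2.1] open 0.0417
grasp in nest [  2.  -38.4  54.9] bar [ 1.7  2.1 10.8] tilt [-0.65  0.38 -0.09] Fnest [-1.5  0.3 -1.6]
```

```bash
python3 -m creep '[[[0,0,0,0,0,0]]]';python3 -m creep '[[[0,0,0,0,0,0]]]'; python3 -m creep '[[[-6,-3,-10,0.5,-0.5,0.4]]]';  python3 -m creep '[[[0,0,0,0,0,0]]]'
python3 -c "
from to import *
nst((-13,0,2),label='in'); where()"
```

```text
time: 5.93
tool_pos: [0.4835, 0.1627, 0.2639]
tool_rot: [2.624, 0.009, 1.628]
contact_force: [1.1, -0.9, -2.1]
opening: 0.0415
time: 6.02
tool_pos: [0.4836, 0.1627, 0.2639]
tool_rot: [2.624, 0.009, 1.628]
contact_force: [1.3, 0.4, -2.0]
opening: 0.0416
time: 6.1
tool_pos: [0.4826, 0.1632, 0.2631]
tool_rot: [2.629, 0.005, 1.633]
contact_force: [-0.2, -0.6, -2.1]
opening: 0.0418
time: 6.18
tool_pos: [0.4825, 0.1632, 0.263]
tool_rot: [2.629, 0.005, 1.633]
contact_force: [0.1, 0.5, -2.0]
opening: 0.0418
in shift [ -8.2  -5.6 -15. ] turn [ 0.33 -0.62  0.11] t 6.18 F [ 0.1  0.5 -2. ] open 0.0418
grasp in nest [  0.1 -36.8  54.5] bar [-0.4  3.9 10.5] tilt [-0.31  0.64  0.05] Fnest [-0.9  0.5 -1.8]
```

```bash
python3 -c "
from h import *
o=robot.observe();print(o['qpos'].round(3),o['joint_efforts'].round(1))"
```

```text
[ 0.195  0.411  1.948 -0.251  0.283  0.355] [ -0.  -42.2 -19.7   0.1  -2.5  -0.2]
```

Joint 5 sits at its 0.283 limit, so the full 30° tilt can't be reached at this spot. A tilt of about 26-27° keeps it clear and leaves only about a 2 mm drop of one edge at release. I'll plan with that tilt.

```bash
cat >> to.py <<'E'
def nstt(b,tilt,g=(0,-41,43.7),label=""):
    dR=R.from_euler("y",tilt,degrees=True)
    to(nest.r.apply((np.array(b)+dR.apply(g))/1e3)+nest.t,nest.r*dR*R.from_matrix(np.array([[0,1,0],[1,0,0],[0,0,-1.]])),label)
    print("q5",robot.observe()["qpos"][4].round(3))
E
python3 -m creep '[[[0,0,0,0,1.5,0],[0,0,0,0,1.5,0],[0,0,0,0,1,0]]]'
python3 -c "
from to import *
nstt((-12,0,8),4,label='in'); where()"
```

```text
time: 6.43
tool_pos: [0.4834, 0.1634, 0.2639]
tool_rot: [2.696, 0.001, 1.634]
contact_force: [10.7, -2.1, -1.4]
opening: 0.0418
in shift [ 1.2 -5.  -3.6] turn [ 0.08 -0.47  0.01] t 6.43 F [10.7 -2.1 -1.4] open 0.0418
q5 0.369
grasp in nest [ -9.2 -36.   55.2] bar [-12.6   4.9  11.6] tilt [-0.05  4.47  0.01] Fnest [ 8.4 -2.7 -6.4]
```

A 10 N reaction up the slope suggests the bar's low edge is touching the ledge. I'll look before going further.

```bash
python3 - <<'E'
from to import *
im=viewer.read_camera("side");im2=viewer.read_camera("top")
cv2.imwrite("pics/f.png",np.hstack([cv2.resize(im[230:320,160:240],None,fx=6,fy=6,interpolation=2),cv2.resize(im2[120:210,180:230],None,fx=6,fy=6,interpolation=2)]))
b=np.array([-12.6,4.9,11.6]);dR=R.from_euler("y",4.5,degrees=True)
for q in [(-21,95,50),(-21,95,0),(21,95,50),(21,95,0)]:
    p=proj("side",nest.r.apply((b+dR.apply(q))/1e3)+nest.t)[0];print(q,((p-[160,230])*6).round(0))
for q in [(-37,95,0),(-37,130,12),(-37,130,0),(-55,130,0)]:
    p=proj("side",nest.r.apply(np.array(q)/1e3)+nest.t)[0];print("nest",q,((p-[160,230])*6).round(0))
for q in [(-21,-95,50),(21,-95,50)]:
    p=proj("top",nest.r.apply((b+dR.apply(q))/1e3)+nest.t)[0];print("top",q,((p-[180,120])*6+[480,0]).round(0))
print("nestc",((proj("top",nest.r.apply([-.037,-.13,.012])+nest.t)[0]-[180,120])*6+[480,0]).round())
E
```

```text
(-21, 95, 50) [334. 315.]
(-21, 95, 0) [292. 376.]
(21, 95, 50) [237. 275.]
(21, 95, 0) [199. 337.]
nest (-37, 95, 0) [290. 384.]
nest (-37, 130, 12) [279. 443.]
nest (-37, 130, 0) [267. 456.]
nest (-55, 130, 0) [307. 473.]
top (-21, -95, 50) [708. 330.]
top (21, -95, 50) [700. 256.]
nestc [786. 299.]
```

View pics/f.png

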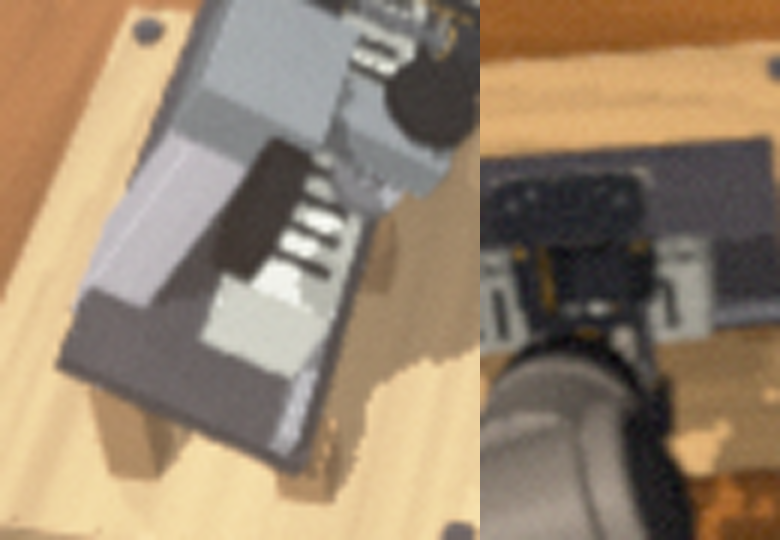

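The bar's end-face corners at (222,280), (335,318), (290,378) and (203,345) match the prediction. The bar lies under the foot and touches the ledge's inner face. I'll ease it 3 mm up the slope, then down.

```bash
python3 -m creep '[[[3,-2,2,0,-0.3,0],[3,-2,-4,0,0,0],[2,0,-4,0,0,0],[0,0,0,0,0,0]]]'
python3 -c "
from to import *
nstt((-10,2,2),4,label='in'); where()"
```

```text
time: 6.87
tool_pos: [0.4887, 0.1597, 0.2604]
tool_rot: [2.692, 0.0, 1.633]
contact_force: [0.0, -1.0, -2.0]
opening: 0.0426
in shift [ 0.5  0.9 -4.3] turn [ 0.04 -0.25  0.07] t 6.87 F [ 0. -1. -2.] open 0.0426
q5 0.358
grasp in nest [ -5.9 -40.   49.6] bar [-9.1  0.9  6. ] tilt [-0.06  4.25 -0.05] Fnest [-1.  -1.  -1.7]
```

```bash
python3 -m creep '[[[1,0,-4,0,-0.7,0],[0,0,-3,0,-0.7,0],[0,0,0,0,0,0]]]'
python3 -c "
from to import *
nstt((-12,2,0),3,label='in'); where()"
```

```text
time: 7.12
tool_pos: [0.4853, 0.1598, 0.2576]
tool_rot: [2.667, 0.003, 1.634]
contact_force: [-0.2, 0.1, -0.8]
opening: 0.0421
in shift [ 0.   0.6 -5.8] turn [0.16 0.18 0.03] t 7.12 F [-0.2  0.1 -0.8] open 0.0421
q5 0.316
grasp in nest [ -6.4 -40.   48.7] bar [-8.6  0.8  4.9] tilt [-0.16  2.83  0.05] Fnest [-0.5  0.1 -0.6]
```

```bash
python3 -m creep '[[[0,0,-4,0,0.3,0],[0,0,-3,0,0.2,0],[0,0,0,0,0,0]]]'
python3 -c "
from to import *
nstt((-12,2,0),3,label='in'); where()"
```

```text
time: 7.37
tool_pos: [0.4847, 0.1596, 0.2569]
tool_rot: [2.664, 0.002, 1.635]
contact_force: [-0.9, 0.5, -2.1]
opening: 0.0421
in shift [ 0.5  0.8 -5.1] turn [ 0.08  0.37 -0.01] t 7.37 F [-0.9  0.5 -2.1] open 0.0421
q5 0.309
grasp in nest [ -6.7 -40.   48.3] bar [-8.7  0.9  4.6] tilt [-0.09  2.64  0.06] Fnest [-1.9  0.6 -1.4]
```

```bash
python3 -m creep '[[[0,0,-6,0,1.2,0],[0,0,-4,0,0.8,0],[0,0,0,0,0,0]]]'
python3 -c "
from to import *
nstt((-12,2,0),4,label='in'); where()"
```

```text
time: 7.62
tool_pos: [0.4875, 0.1594, 0.2568]
tool_rot: [2.675, -0.002, 1.636]
contact_force: [0.6, -0.1, -2.6]
opening: 0.0421
in shift [ 1.   1.2 -3.4] turn [-0.17  0.72 -0.08] t 7.62 F [ 0.6 -0.1 -2.6] open 0.0421
q5 0.324
grasp in nest [ -6.1 -39.7  46.9] bar [-8.6  1.4  3.4] tilt [0.15 3.27 0.01] Fnest [-0.8 -0.1 -2.6]
```

The bar hangs about 2-3 mm over the face, near the ledge and centred. That is close enough, so I'll release it and look.

```bash
python3 -m creep '[[[0,0,0,0,0,0],[0,0,0,0,0,0],[0,0,0,0,0,0],[0,0,0,0,0,0]]]' -0.6
python3 - <<'E'
from to import *
where()
im=viewer.read_camera("side");im2=viewer.read_camera("top")
cv2.imwrite("pics/g.png",np.hstack([cv2.resize(im[230:320,160:240],None,fx=6,fy=6,interpolation=2),cv2.resize(im2[120:210,180:230],None,fx=6,fy=6,interpolation=2)]))
for b in [(-16,0,0),(-12,0,0)]:
  for q in [(-21,95,50),(-21,95,0),(21,95,50),(21,95,0)]:
    p=proj("side",nest.r.apply((np.array(b)+q)/1e3)+nest.t)[0];print(b,q,((p-[160,230])*6).round(0))
  for q in [(-21,-95,50),(21,-95,50)]:
    p=proj("top",nest.r.apply((np.array(b)+(q))/1e3)+nest.t)[0];print("top",q,((p-[180,120])*6+[480,0]).round(0))
E
```

```text
time: 7.95
tool_pos: [0.488, 0.1589, 0.2552]
tool_rot: [2.677, -0.003, 1.635]
contact_force: [-1.0, -0.3, -0.1]
opening: 0.0645
grasp in nest [ -6.8 -40.3  45.4] bar [-9.3  0.8  1.9] tilt [ 0.13  3.39 -0.06] Fnest [-0.9 -0.2  0.5]
(-16, 0, 0) (-21, 95, 50) [339. 328.]
(-16, 0, 0) (-21, 95, 0) [290. 384.]
(-16, 0, 0) (21, 95, 50) [247. 284.]
(-16, 0, 0) (21, 95, 0) [200. 342.]
top (-21, -95, 50) [720. 332.]
top (21, -95, 50) [712. 261.]
(-12, 0, 0) (-21, 95, 50) [331. 324.]
(-12, 0, 0) (-21, 95, 0) [281. 380.]
(-12, 0, 0) (21, 95, 50) [238. 280.]
(-12, 0, 0) (21, 95, 0) [192. 338.]
top (-21, -95, 50) [719. 325.]
top (21, -95, 50) [711. 254.]
```

View pics/g.png

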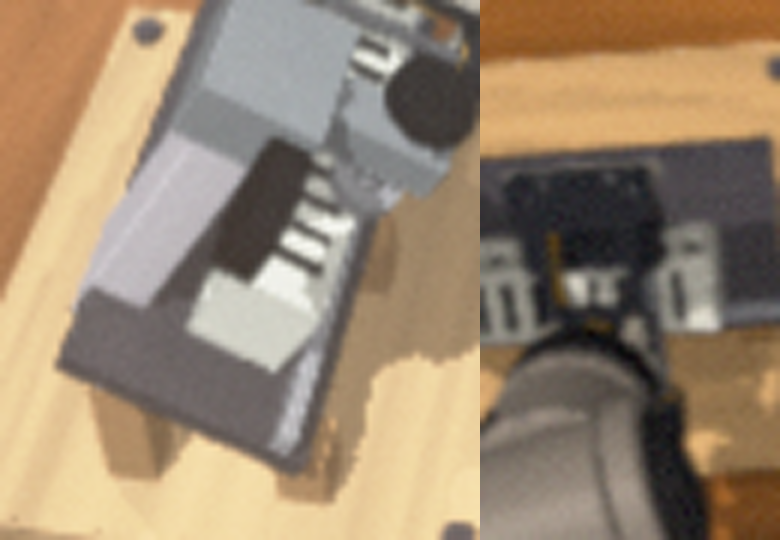

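The bar lies flat and under the foot, but its face corners at (276,374) and (186,330) put it about 3-4 mm up from the ledge. With the hand moved that far down-slope, a soft close and open should centre it against the ledge.

```bash
python3 -m creep '[[[-4,0,-1,0,0.7,0],[-2,0,-1,0,0.5,0],[0,0,0,0,0,0]]]'
python3 -c "
from to import *
nstt((-12.5,1,1.9),4,label='in'); where()"
```

```text
time: 8.3
tool_pos: [0.4813, 0.1589, 0.2519]
tool_rot: [2.703, -0.004, 1.635]
contact_force: [0.9, -0.2, -0.4]
opening: 0.0735
in shift [5.8 0.6 2.8] turn [-0.16 -0.86 -0.  ] t 8.3 F [ 0.9 -0.2 -0.4] open 0.0735
q5 0.339
grasp in nest [-18.3 -39.7  46.1] bar [-21.9   1.5   2.7] tilt [ 0.19  4.84 -0.1 ] Fnest [ 0.6 -0.2 -0.8]
```

```bash
python3 -m creep '[[[5,0,3,0,-0.4,0],[0,0,0,0,0,0]]]'
python3 -c "
from to import *
nstt((-12.5,1,1.9),4,label='in'); where()"
```

```text
time: 8.47
tool_pos: [0.4865, 0.159, 0.2549]
tool_rot: [2.696, -0.003, 1.635]
contact_force: [0.3, 0.3, 0.1]
opening: 0.0734
in shift [ 0.6  0.5 -0.1] turn [-0.16 -0.46 -0.02] t 8.47 F [0.3 0.3 0.1] open 0.0734
q5 0.344
grasp in nest [-11.2 -40.   46. ] bar [-14.5   1.2   2.6] tilt [ 0.18  4.45 -0.08] Fnest [ 0.4  0.3 -0.1]
```

```bash
python3 -m creep '[[[-1,0,-1,0,-0.4,0],[0,0,0,0,0,0],[0,0,0,0,0,0],[0,0,0,0,0,0],[0,0,0,0,0,0]]]' 1 5
python3 -m creep '[[[0,0,0,0,0,0],[0,0,0,0,0,0]]]'
python3 -c "
from to import *
where()"
python3 -m creep '[[[0,0,0,0,0,0],[0,0,0,0,0,0],[0,0,0,0,0,0],[0,0,0,0,0,0]]]' -0.6
python3 - <<'E'
from to import *
where()
im=viewer.read_camera("side")
cv2.imwrite("pics/h.png",cv2.resize(im[230:320,160:240],None,fx=6,fy=6,interpolation=2))
E
```

```text
time: 8.88
tool_pos: [0.4858, 0.159, 0.2541]
tool_rot: [2.687, -0.003, 1.635]
contact_force: [0.5, 0.8, 0.4]
opening: 0.0449
time: 9.05
tool_pos: [0.4858, 0.159, 0.2542]
tool_rot: [2.687, -0.003, 1.635]
contact_force: [-0.7, 0.1, -0.5]
opening: 0.0437
grasp in nest [-10.7 -40.   45.7] bar [-13.7   1.1   2.2] tilt [ 0.15  3.93 -0.07] Fnest [-0.8  0.2 -0.1]
time: 9.38
tool_pos: [0.4857, 0.159, 0.2541]
tool_rot: [2.687, -0.003, 1.635]
contact_force: [-0.3, -0.8, 0.3]
opening: 0.0661
grasp in nest [-10.8 -40.   45.7] bar [-13.8   1.1   2.2] tilt [ 0.15  3.95 -0.07] Fnest [-0.2 -0.8  0.4]
```

View pics/h.png

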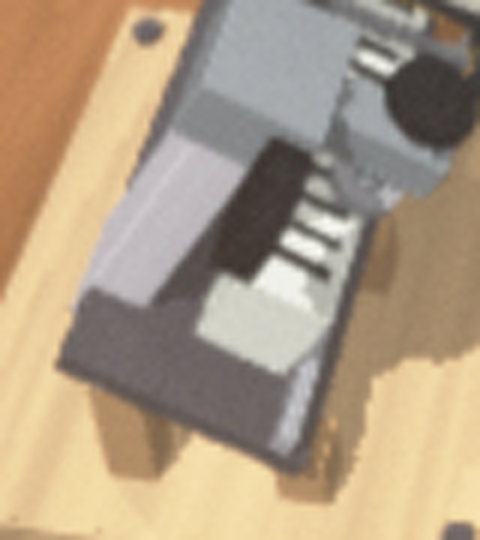

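The bar moved about 4 mm down to the ledge: its face corners are now at (285,375) and (196,335), and the ledge strip meets the bar. Next I retract, and triangulate the dial to check clearance.

```bash
python3 -m creep '[[[-6,0,12,0,0,0],[-10,0,22,0,0,0],[-12,0,28,0,0,0],[-12,0,30,0,0,0],[-10,0,30,0,0,0]]]'
python3 -m creep '[[[-5,0,20,0,0,0],[0,0,0,0,0,0]]]' 1 20
python3 - <<'E'
from to import *
# dial triangulation
o1,d1=ray("top",[(130+50/4,120+217/4)]);o2,d2=ray("side",[(160+262/6,230+208/6)])
A=np.c_[d1[0],-d2[0]];s=np.linalg.lstsq(A,o2-o1,rcond=None)[0];p=o1+d1[0]*s[0];q=o2+d2[0]*s[1]
print("dial",p,q,(nest.r.inv().apply((p+q)/2-nest.t)*1e3).round(0))
where()
# tips to above pad 40 mm : report for tool tilt 8 deg
for tilt in(0,8,15):
  dR=R.from_euler("y",tilt,degrees=True); Rt=nest.r*dR*R.from_matrix(np.array([[0,1,0],[1,0,0],[0,0,-1.]]))
  tip=nest.r.apply([-.016,.070,.168+.040])+nest.t
  to(tip-Rt.apply([0,0,.019]),Rt,f"pad+40 tilt{tilt}")
print(robot.observe()["qpos"].round(3))
E
```

```text
time: 9.85
tool_pos: [0.4332, 0.1581, 0.3731]
tool_rot: [2.703, -0.001, 1.634]
contact_force: [1.5, 0.2, 0.1]
opening: 0.0734
time: 10.02
tool_pos: [0.4271, 0.1584, 0.4]
tool_rot: [2.693, -0.003, 1.634]
contact_force: [0.3, 0.5, -0.2]
opening: 0.0646
dial [0.52806205 0.32982013 0.21425775] [0.53121367 0.33063289 0.21481385] [ 28. 128. 143.]
grasp in nest [ 10.4 -36.8 201.3] bar [  7.3   4.3 157.8] tilt [ 0.14  4.27 -0.09] Fnest [ 0.2  0.5 -0.4]
pad+40 tilt0 shift [-53.  104.    3.5] turn [ 0.11 -4.27  0.  ] t 10.02 F [ 0.3  0.5 -0.2] open 0.0646
pad+40 tilt8 shift [-30.7 105.5  14.4] turn [-0.4   3.71  0.02] t 10.02 F [ 0.3  0.5 -0.2] open 0.0646
pad+40 tilt15 shift [-10.1 106.8  21.3] turn [-0.85 10.7   0.03] t 10.02 F [ 0.3  0.5 -0.2] open 0.0646
[ 0.205  0.126  1.87  -0.091  0.702  0.198]
```

The dial centre is at nest (28,128,143), so the hand body clears it over the pad. I'll move above the pad with the fingers closed.

```bash
python3 -m creep '[[[-16,0,22,0,0.6,0],[-16,15,10,0,0.6,0],[-4,26,0,0,0.5,0],[0,26,0,0,0,0],[0,20,0,0,0,0]]]'
cat >> to.py <<'E'
def pad(h,tilt=6,y=.067,label="pad"):
    dR=R.from_euler("y",tilt,degrees=True); Rt=nest.r*dR*R.from_matrix(np.array([[0,1,0],[1,0,0],[0,0,-1.]]))
    tip=nest.r.apply([-.016,y,.168+h/1e3])+nest.t
    to(tip-Rt.apply([0,0,.019]),Rt,f"{label} h={h}")
    o=robot.observe();Rc=R.from_euler("xyz",o["tool_rot"])
    p=nest.r.inv().apply(o["tool_pos"]+Rc.apply([0,0,.178])-nest.t)*1e3
    print("tip in nest",p.round(1),"above pad",round(p[2]-168,1),"Fnest",nest.r.inv().apply(o["contact_force"]).round(1))
E
python3 -c "
from to import *
pad(30)"
```

```text
time: 10.43
tool_pos: [0.3894, 0.2449, 0.4328]
tool_rot: [2.721, -0.005, 1.627]
contact_force: [0.2, -0.7, -0.4]
opening: 0.0314
pad h=30 shift [  6.5  15.9 -29.6] turn [-0.29  0.07  0.44] t 10.43 F [ 0.2 -0.7 -0.4] open 0.0314
tip in nest [ -7.4  51.7 227.3] above pad 59.3 Fnest [-0.1 -0.7 -0.5]
```

```bash
python3 -m creep '[[[3,12,-10,0,0,0.4],[2,4,-14,0,0,0],[0,0,-8,0,0,0],[0,0,0,0,0,0],[0,0,0,0,0,0]]]'
python3 - <<'E'
from to import *
pad(10);print(robot.observe()["opening"])
im=viewer.read_camera("side");im2=viewer.read_camera("top")
cv2.imwrite("pics/i.png",np.hstack([cv2.resize(im[170:310,160:270],None,fx=4,fy=4,interpolation=2),cv2.resize(im2[130:270,130:220],None,fx=4,fy=4,interpolation=2)]))
E
```

```text
time: 10.85
tool_pos: [0.394, 0.2653, 0.3961]
tool_rot: [2.724, -0.004, 1.64]
contact_force: [-0.3, 1.0, -0.0]
opening: 0.0013
pad h=10 shift [ 11.9  -3.8 -10.1] turn [-0.24 -0.11 -0.31] t 10.85 F [-0.3  1.  -0. ] open 0.0013
tip in nest [-21.3  72.7 192.6] above pad 24.6 Fnest [-0.2  1.   0.1]
0.0013394023828328134
```

View pics/i.png

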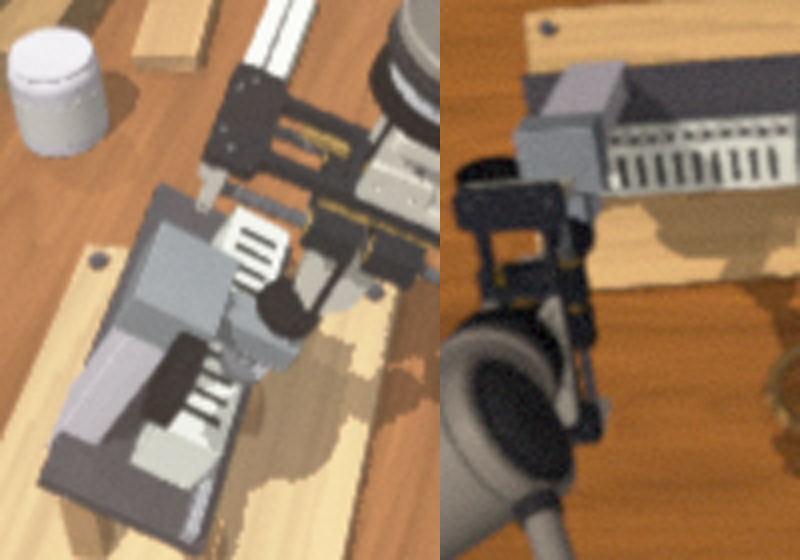

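The bar is in place with a clear slot row, and the closed fingertips are near the pad at (287,305) in the side half. I'll check the predicted tip pixel before pushing.

```bash
python3 - <<'E'
from to import *
for p in [(-21.3,72.7,192.6),(-16,70,168)]:
    w=nest.r.apply(np.array(p)/1e3)+nest.t
    print(p,((proj("side",w)[0]-[160,170])*4).round(),((proj("top",w)[0]-[130,130])*4+[440,0]).round())
E
python3 -m creep '[[[8,-4,-3,0,0,-0.3],[3,-2,-3,0,0,0],[0,0,0,0,0,0]]]'
python3 -c "
from to import *
pad(5,y=.065)"
```

```text
(-21.3, 72.7, 192.6) [317. 295.] [559. 258.]
(-16, 70, 168) [291. 311.] [568. 237.]
time: 11.2
tool_pos: [0.4065, 0.2577, 0.3918]
tool_rot: [2.72, -0.006, 1.632]
contact_force: [0.9, -0.7, -0.1]
opening: 0.0005
pad h=5 shift [  2.    2.  -10.2] turn [-0.34  0.13  0.13] t 11.2 F [ 0.9 -0.7 -0.1] open 0.0005
tip in nest [-12.2  63.9 182.9] above pad 14.9 Fnest [ 0.7 -0.8 -0.5]
```

```bash
python3 -m creep '[[[3,1,-7,0,0,0],[3,0,-6,0,0,0],[0,0,0,0,0,0]]]'
python3 -c "
from to import *
pad(-10,y=.065)"
```

```text
time: 11.45
tool_pos: [0.4138, 0.2581, 0.3789]
tool_rot: [2.717, -0.008, 1.631]
contact_force: [-1.5, -0.2, 1.7]
opening: 0.0005
pad h=-10 shift [  2.1   2.  -10.3] turn [-0.46  0.31  0.24] t 11.45 F [-1.5 -0.2  1.7] open 0.0005
tip in nest [-11.8  64.1 167.9] above pad -0.1 Fnest [-0.5 -0.1  2.2]
```

The tips touch at h≈0 with 2 N, which agrees with the gauge preload. I'll push down along the slide.

```bash
python3 -m creep '[[[3,1,-7,0,0,0],[3,0,-7,0,0,0],[3,0,-7,0,0,0],[0,0,0,0,0,0]]]'
python3 -c "
from to import *
pad(-45,y=.065)"
```

```text
time: 11.78
tool_pos: [0.4246, 0.2594, 0.3571]
tool_rot: [2.712, -0.008, 1.631]
contact_force: [-1.2, -0.9, 3.1]
opening: 0.0004
pad h=-45 shift [  8.8   1.9 -18.8] turn [-0.52  0.58  0.2 ] t 11.78 F [-1.2 -0.9  3.1] open 0.0004
tip in nest [-12.4  64.8 143.6] above pad -24.4 Fnest [ 0.4 -0.8  3.3]
```

```bash
python3 -m creep '[[[3,0,-6,0,0,0],[3,0,-6,0,0,0],[2,0,-4,0,0,0],[0,0,0,0,0,0]]]'
python3 -c "
from to import *
pad(-50,y=.065)"
```

```text
time: 12.12
tool_pos: [0.4339, 0.2598, 0.3401]
tool_rot: [2.71, -0.01, 1.632]
contact_force: [-1.4, 0.2, 5.4]
opening: 0.0002
pad h=-50 shift [ 2.   1.6 -6.1] turn [-0.59  0.72  0.16] t 12.12 F [-1.4  0.2  5.4] open 0.0002
tip in nest [-12.4  64.8 124.1] above pad -43.9 Fnest [1.5 0.2 5.4]
```

```bash
python3 -m creep '[[[1.5,0,-3,0,0,0],[0,0,0,0,0,0]]]'
python3 -c "
from to import *
pad(-50,y=.065)"
python3 -m creep '[[[1.5,0,-3,0,0,0],[0,0,0,0,0,0]]]'
python3 -c "
from to import *
pad(-55,y=.065)"
```

```text
time: 12.28
tool_pos: [0.4357, 0.2599, 0.3369]
tool_rot: [2.709, -0.01, 1.632]
contact_force: [-3.7, -1.2, 7.3]
opening: 0.0005
pad h=-50 shift [ 0.2  1.5 -2.9] turn [-0.61  0.74  0.16] t 12.28 F [-3.7 -1.2  7.3] open 0.0005
tip in nest [-12.4  64.9 120.5] above pad -47.5 Fnest [ 0.4 -0.9  8.2]
time: 12.45
tool_pos: [0.4371, 0.26, 0.3342]
tool_rot: [2.709, -0.01, 1.632]
contact_force: [-4.9, -0.9, 9.3]
opening: 0.0005
pad h=-55 shift [ 1.3  1.6 -4.5] turn [-0.62  0.77  0.16] t 12.45 F [-4.9 -0.9  9.3] open 0.0005
tip in nest [-12.4  64.9 117.4] above pad -50.6 Fnest [ 0.4 -0.6 10.6]
```

The force rises faster from h≈-44, so the foot is on the bar and the true joint value is probably about 5 mm more than h. I'll average the force and measure from the image while holding.

```bash
python3 - <<'E'
from to import *
F=[];T=[]
for i in range(8):
    im=viewer.read_camera("side");o=robot.observe();F.append(nest.r.inv().apply(o["contact_force"]));T.append(o["time"])
print(np.mean(F,0).round(2),np.std(F,0).round(2),T[0],T[-1])
big=cv2.resize(im[200:310,170:270],None,fx=5.4,fy=5.4,interpolation=2)
for j,c in((50,(0,255,0)),(55,(0,0,255)),(60,(255,0,0))):
    th=np.linspace(0,2*np.pi,60)
    q=proj("side",nest.r.apply(np.c_[-16+19*np.cos(th),70+19*np.sin(th),th*0+168-j]/1e3)+nest.t)
    cv2.polylines(big,[((q-[170,200])*5.4).astype(int).reshape(-1,1,2)],True,c,1)
cv2.imwrite("pics/j.png",big)
E
```

```text
[ 0.73 -0.89  9.44] [0.45 0.37 0.38] 12.5 12.85
```

View pics/j.png

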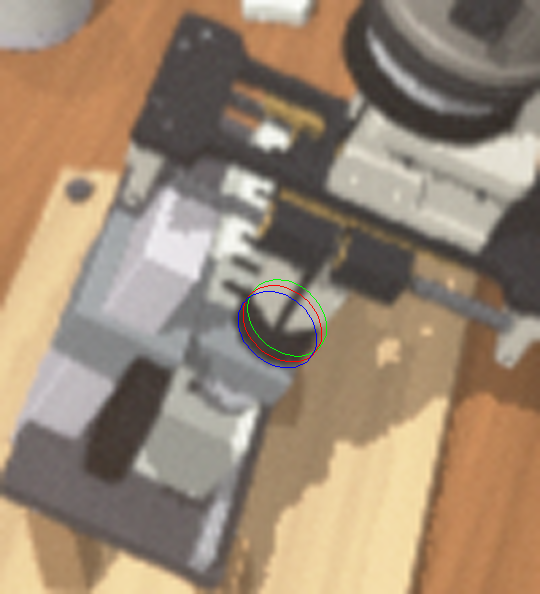

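The pad rim's lower edge at about (290,365) lies between the 55 and 60 mm rings. The mean force of 9.4 N also implies about 0.057-0.058. I'll ease back about 2 mm to sit mid-window, then hold.

```bash
python3 -m creep '[[[-1,0,1.7,0,0,0],[0,0,0,0,0,0]]]'
python3 - <<'E'
from to import *
F=[]
for i in range(28):
    viewer.read_camera("side");o=robot.observe();F.append(nest.r.inv().apply(o["contact_force"]))
print(np.mean(F[:10],0).round(2),np.mean(F[18:],0).round(2));pad(-50,y=.065)
E
```

```text
time: 13.02
tool_pos: [0.4357, 0.2599, 0.3366]
tool_rot: [2.708, -0.01, 1.632]
contact_force: [-3.2, -0.5, 7.6]
opening: 0.0004
[ 0.99 -0.77  8.51] [ 0.9  -0.66  8.3 ]
pad h=-50 shift [ 0.2  1.5 -2.5] turn [-0.61  0.78  0.15] t 14.42 F [-3.1 -1.6  6.7] open 0.0005
tip in nest [-12.4  64.9 120.1] above pad -47.9 Fnest [ 0.6 -1.4  7.4]
```

The hold is steady at 8.4 N, joint about 0.056. To cover the calibration uncertainty I'll add a second hold about 2 mm higher, still in contact, then let the foot rise slowly.

```bash
python3 -m creep '[[[-1,0,1.8,0,0,0],[0,0,0,0,0,0]]]'
python3 - <<'E'
from to import *
F=[]
for i in range(22):
    viewer.read_camera("side");o=robot.observe();F.append(nest.r.inv().apply(o["contact_force"]))
print(np.mean(F,0).round(2));pad(0,y=.065)
E
python3 -m creep '[[[-3,0,6,0,0,0],[-4,0,7,0,0,0],[-4,0,7,0,0,0],[-4,0,7,0,0,0],[-4,0,7,0,0,0]]]'
python3 -m creep '[[[-4,0,7,0,0,0],[-4,0,7,0,0,0],[-4,0,7,0,0,0],[-4,0,7,0,0,0],[-4,0,7,0,0,0]]]'
python3 -c "
from to import *
pad(0)"
```

```text
time: 14.58
tool_pos: [0.4346, 0.2598, 0.3385]
tool_rot: [2.708, -0.01, 1.632]
contact_force: [-3.0, -0.3, 6.5]
opening: 0.0006
[ 1.13 -0.63  7.46]
pad h=0 shift [-23.7  -0.   38.9] turn [-0.6   0.78  0.16] t 15.68 F [-3.5  0.2  7. ] open 0.0003
tip in nest [-12.4  64.8 122.2] above pad -45.8 Fnest [0.5 0.4 7.8]
time: 16.1
tool_pos: [0.4145, 0.2593, 0.3731]
tool_rot: [2.712, -0.008, 1.631]
contact_force: [0.3, -2.0, 2.1]
opening: 0.0004
time: 16.52
tool_pos: [0.391, 0.2592, 0.4109]
tool_rot: [2.716, -0.007, 1.631]
contact_force: [0.6, 0.1, -0.7]
opening: 0.0009
pad h=0 shift [ 19.9   2.6 -33.6] turn [-0.44  0.37  0.2 ] t 16.52 F [ 0.6  0.1 -0.7] open 0.0009
tip in nest [-15.3  66.6 207. ] above pad 39.0 Fnest [ 0.2  0.  -0.9]
```

The foot is free. I'll back away, then check numerically that the bar hasn't moved and the pad is back up.

```bash
python3 -m creep '[[[-10,-10,25,0,0,0],[-15,-20,30,0,0,0],[-15,-20,30,0,0,0],[-15,-20,20,0,0,0],[0,0,0,0,0,0]]]'
python3 - <<'E'
from to import *
im=viewer.read_camera("side");s0=cv2.imread("pics/side0.png")
def sh(a,b,box):
    y0,y1,x0,x1=box;t=a[y0:y1,x0:x1];m=cv2.matchTemplate(b[y0-6:y1+6,x0-6:x1+6],t,cv2.TM_CCOEFF_NORMED)
    _,v,_,l=cv2.minMaxLoc(m);return (l[0]-6,l[1]-6,round(v,3))
print("pad/head vs start",sh(s0,im,(238,258,222,242)))
h=cv2.resize(cv2.imread("pics/h.png"),(80,90),interpolation=cv2.INTER_AREA);f=im.copy();f[230:320,160:240]=h
print("bar end vs before push",sh(f,im,(270,298,188,220)), "mean abs diff", np.abs(f[270:298,188:220].astype(int)-im[270:298,188:220]).mean().round(2))
# whole bar from top: far end
for n,z in(("top",0),):
    t=viewer.read_camera("top");g=cv2.inRange(t[140:190,165:235],(150,150,150),(255,255,255))
    k,l,st,ce=cv2.connectedComponentsWithStats(cv2.morphologyEx(g,cv2.MORPH_CLOSE,np.ones((5,5))))
    for i in range(1,k):
        if st[i][4]>100: print("white blob",st[i]+np.array([165,140,0,0,0]))
    print("pred for (-16,0,0)",[proj("top",nest.r.apply(np.array(q)/1e3)+nest.t)[0].round(1) for q in((5,-95,50),(-37,-95,50),(-37,40,50),(5,40,50))])
E
```

```text
time: 16.93
tool_pos: [0.3306, 0.1877, 0.521]
tool_rot: [2.72, -0.006, 1.636]
contact_force: [0.5, 0.0, -0.2]
opening: 0.0005
pad/head vs start (0, 0, 0.866)
bar end vs before push (0, 0, 0.999) mean abs diff 3.31
white blob [190 159  30  18 389]
pred for (-16,0,0) [array([218.6, 163.5]), array([220. , 175.3]), array([179.1, 178.1]), array([177.1, 166.4])]
```

The pad is back at its start pixel and the bar's end is unchanged since before the push. I'll hand in.

```bash
python3 -c "
from cell import robot
print(robot.hand_in(), robot.observe()['time'])"
```

```text
the job is handed in; nothing more can be done
the job is handed in; nothing more can be done
```

The louvred bar is in the nest against its lower ledge, the gauge was pressed and held on it, and the foot has sprung back up. I handed the job in at about 17 s of the 56 s allowed; no verdict is reported.

**Placing:** I gripped the bar off-centre, slid it in under the raised foot and let go about 2–3 mm above the nest face. Joint 5 was at its limit, so I released with the tool about 3° short of the full slope. The bar first lay 3–4 mm up from the ledge; a soft close and open of the gripper then centred it against the ledge.

**Reading:** I pushed the thumb pad down along the slide and held at two heights, more than 1 s each. The mean forces were about 8.4 N and 7.5 N. From the forces and the image I put the slide at about 0.056 m and then 0.054 m. Both are estimates, because the joint itself can't be read.

**Last checks:**
- **Bar:** its near end showed 0 px of shift against the picture taken before the push (match 0.999). Its far end agreed with the predicted place within about 1 px.
- **Foot:** the pad area showed 0 px of shift from the start. The match was only 0.87, probably because the bar now lies behind it.
- **Nest position:** my hand-based position and the ledge contact disagreed by about 3 mm in x. I trusted the contact and the pictures.
- **Other objects:** I saw nothing else disturbed in the pictures, but I did not measure the other objects' final positions.

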